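# Pack the dip pots into the locked slide-lid lunch container

## Task

Pack the pink lunch container for the day: push its lock slide fully out, slide the lid wide open, and stand every steel dip pot on the worktop upright on the container's floor. Then slide the lid fully home, push the lock slide fully home so that it holds the lid, and have the vent dial on the lid turned so that its pointed nose faces the single-rib mark (vent closed). Leave the jar, tea strainer and bamboo spoon where they are.

Things in the scene. Friction and masses are not known exactly. Their poses are not given: they have to be found in the camera images.
- lunchbox: Pink plastic lunch container, fixed on the granite by suction feet. 150 (own x) x 230 (own y) x 73.5 mm high; origin at the centre of its underside, z up; its -x long side, with the lock slide, faces the robot. Inside 142 x 222 mm, floor 8 mm above the worktop; 3 mm lips along the top of the long sides leave 133 mm in x. End wall at +y is 65 mm high, the lid passes over it
- lid (a joint): Slide of the lid, m: 0 = fully home (closed), 0.165 = fully open, towards container +y. Friction about 2 N, stays where left. A 4 mm panel, top 70 mm above the worktop; open by d, the free opening runs from the -y end wall to y = -110 mm + d. Moves at most 3 mm while the lock slide is home, and cannot close past a lock slide that is pushed in
- lid_grip (a point): Centre of the top of the lid's straight thumb ridge: 70 mm long (container x), 12 thick (y), 20 tall; top 90 mm above the worktop, at container x = 0, y = -96 mm + the lid's value. The ridge stands 8 mm from the -y end wall (73.5 mm high) when closed. Same axes as the container
- latch (a joint): Lock slide, m: 0 = fully home (its bolt lies in a notch in the lid's edge and holds the lid), 0.014 = fully out (lid free). Moves out along container -x, away from the lid. Friction about 2 N, stays where left. The bolt is clear of the notch from about 0.009. It goes home only while the lid is within 3 mm of closed
- latch_grip (a point): Centre of the top of the lock slide's upright white thumb nub: 10 mm thick (container x), 24 long (y), 16 tall; top 91.5 mm above the worktop, at container x = -85 mm minus the latch's value, y = -69 mm. It stands on a sliding plate, top at 75.5 mm, on a housing that juts 38 mm from the container's side
- dial (a joint): Angle of the vent dial about the vertical, rad, counter-clockwise from above: 0 = nose faces the single-rib mark (vent closed), 1.57 = nose faces the three dots (vent open). Range -0.20 to 1.75; friction about 0.06 N m; stays where left. Turns the same whether the lid is open or closed
- dial_grip (a point): On the dial's axis at the top of its grip bar, 96 mm above the worktop, at container x = 0, y = 45 mm + the lid's value. White disc 48 mm across (top at 78 mm) with a bar 44 long (30 on the nose side, 14 on the other) x 12 thick x 18 mm tall on it. Turns with the dial: own -x points along the bar to the nose
- dial_nose (a point): Pointed end (nose) of the dial's grip bar, 30 mm from the dial's axis, at the bar's top
- dial_mark (a point): The vent-closed mark: a single small raised white rib, 14 x 5 mm, on the lid 42 mm from the dial's axis, on the container's -x side of it. (The vent-open mark, three white dots in a row, lies on the dial's -y side)
- pot1: Dip pot 1: small shallow oblong stainless dip pot with a flat pale silicone press-on lid, 46 long (own x) x 38 wide (own y) x 24 mm high, 60 g or so; origin at the centre of its underside, z up. All pots are alike. May be absent (None)
- pot2: Dip pot 2: small shallow oblong stainless dip pot with a flat pale silicone press-on lid, 46 long (own x) x 38 wide (own y) x 24 mm high, 60 g or so; origin at the centre of its underside, z up. All pots are alike. May be absent (None)
- pot3: Dip pot 3: small shallow oblong stainless dip pot with a flat pale silicone press-on lid, 46 long (own x) x 38 wide (own y) x 24 mm high, 60 g or so; origin at the centre of its underside, z up. All pots are alike. May be absent (None)
- pot4: Dip pot 4: small shallow oblong stainless dip pot with a flat pale silicone press-on lid, 46 long (own x) x 38 wide (own y) x 24 mm high, 60 g or so; origin at the centre of its underside, z up. All pots are alike. May be absent (None)
- jar: Bystander: closed glass clamp-lid jar, 96 mm across, 140 mm high; origin at the centre of its underside
- strainer: Bystander: stainless tea strainer lying dome up, 73 mm across, 30 mm high, handle reaching 150 mm along its own x; origin on the worktop under the dome's centre
- spoon: Bystander: bamboo spoon 220 mm long lying along its own x. (Beyond it, on the left, a fixed white slotted rack of flat silicone lids, 150 mm high, stands out of the way)
There are look-alikes about, which are no part of the job. Leave any purple look-alike of the pot4 alone. What is shaped like the pot3 but black is not meant.

How it is judged:
By the outcome, as a careful person would: the job done as asked, in the order asked, and still so for the second after the job is handed in, with the robot touching nothing.
Of pot1, pot2, pot3, pot4 only 2 to 4 are there at a start; the rules pass over those that are not, and their reading is None.
At some moment in a run one of pot1, pot2, pot3, pot4 may be knocked a few centimetres aside while the robot is not near it.
It also fails if it takes over 210 s, if anything falls off the work surface, if the arm or the gripper's body presses on something with over 40 N, if the wrist force passes 120 N, or if a joint passes its speed limit or range.

## Robot

A 6-joint arm with a two-finger parallel gripper is mounted at the origin on the work surface. World frame = base frame: x ahead of the robot, y to its left, z up, the work surface at z = 0. Lengths are in m, angles in rad, forces in N, time in s.
With the tool pointing down it reaches from about 0.275 to 0.825 m from the base axis. Payload 4.9 kg.
Tool frame: the origin (TCP) lies midway between the tips of the shut fingers; the grasp point (between the pads) lies 19 mm behind it (bot.grip_depth is the distance from the TCP to the grasp point, in m); z points along the fingers, y is the line along which they close (so a half turn about z gives the same grasp; the last joint's range is limited). The gripper opens to 85 mm and grips with 20 to 120 N. Pads are 22 mm wide; open, the fingers measure 114 mm over their backs; the gripper's body (76 mm by 85 mm) begins 54 mm behind the grasp point. The pads swing forward as they close: fully open they stand 13 mm farther back than shut.
Start: joints at [-1.311, 0.326, -0.193, 1.052, 0, 1.437], TCP at [0.211, -0.508, 0.231] pointing down, gripper open.
Joint ranges: [-2.65, 2.65], [-0.97, 1.79], [-1.3, 1.35], [-1.93, 2.1], [-1.47, 1.37], [-3.14, 3.14]. Speed limits (rad/s): [2.57, 2.57, 3.14, 3.14, 3.14, 3.14].

## Interface

Orientations are given as a unit quaternion [w, x, y, z].
In Python, from cell import bot gives the robot as it stands. Calls block until the motion is done:
- bot.move_pose(position, orientation): joint-space move of the TCP to a pose.
- bot.move_linear(position, speed=0.15, rotation=None, until_force=None): straight line of the TCP; rotation=None keeps the orientation; speed is the mean speed in m/s. With until_force (N) it stops when the force on the tool has changed by that much, and returns True; else False.
- bot.goto_joints(angles): joint-space move.
- bot.set_gripper(opening, grasp_force=None): opening from 0.0 (shut) to 1.0 (fully open); grasp_force is the grip in N (None keeps the last); returns when the fingers have stopped.
- bot.wait(seconds).
- bot.solve_ik(position, orientation): joint angles nearest the present ones, or None.
- bot.camera(name): name is "scene" or "top"; returns the picture (480x640x3 uint8, red, green, blue); there is no depth.
- bot.calibration(name): a dict with "mtx" (3x3 intrinsics, pixels), "extrinsics" (4x4, takes a point from world to camera coordinates). Camera axes: x right, y down, z forward; pixel columns grow to the right and rows downward; lengths in m; the calibration is good to about 2 mm. A picture is of the moment at which its call begins. calibration takes no time and is no camera call.
A pose or a line that the arm cannot do raises bot.PlanningError and nothing moves.
- bot.close_job(): hands the job in; it is judged then, once.
Trained networks look in the newest picture that a camera, given by its name, has taken for a name from the list of things; names that differ only in an ending like _2 or _b are one class to them, and where a whole thing is asked for, a point or a joint stands for the part that bears it (a point fixed in the world has none). Each returns a list of dicts, best first, with "confidence" (0 to 1); they miss things now and then, are a little off and sometimes report something else, mostly with a low value. They report only what shows in the picture. A call takes as long as a camera call. They do not tell look-alikes from the thing itself.
- bot.search_frame(camera, thing): "bbox" ([left, top, width, height] in pixels, round what is visible of it).
Readings, each from a call of its own:
- bot.read_clock(): time.
- bot.read_joint_positions(): joint angles.
- bot.read_joint_vel(): joint speeds.
- bot.read_joint_efforts(): joint torques, N m.
- bot.read_position(): TCP position.
- bot.read_tool_rot(): TCP orientation.
- bot.read_ft_force(): force on the tool from outside, world axes, zero at the start.
- bot.read_moment(): the same for the moment, N m.
- bot.read_gripper_width(): opening from 0.0 (shut) to 1.0 (fully open).
- bot.read_finger_force(): force on a finger pad.
Only numpy, scipy, OpenCV 4.12 (cv2) and the standard library are available. Lean on these libraries where they do the work, as an engineer would, in place of code of your own. Each camera call takes 0.05 s, during which the arm holds its last target. There are 200 camera calls.

## Working session

There is one attempt and no reset: what is moved stays moved. The work goes in short steps, each a Python script; the robot and the scene stay as the last script left them, time stands still between calls to the robot, and variables do not carry over. Pictures are saved under pics/ and viewed, at most 14 in all, crops included, and the job is handed in when it is done.

```bash
ls; mkdir -p pics; python3 - <<'E'
from cell import bot
import cv2,numpy as np
np.set_printoptions(precision=4,suppress=True)
for c in("scene","top"):
    im=bot.camera(c); cv2.imwrite(f"pics/{c}0.png",im[:,:,::-1])
    k=bot.calibration(c); print(c,k["mtx"],k["extrinsics"])
    for t in["lunchbox","lid_grip","latch_grip","dial_grip","dial_nose","dial_mark","pot1","jar","strainer","spoon"]:
        print(t,[(d["bbox"],round(d["confidence"],2)) for d in bot.search_frame(c,t)])
print(bot.read_clock(),bot.read_tool_rot(),bot.grip_depth)
E
```

```text
pics
scene [[581.0434   0.     326.9831]
 [  0.     581.0434 241.6406]
 [  0.       0.       1.    ]] [[-0.5075  0.8616  0.0101  0.392 ]
 [ 0.6363  0.3827 -0.6698 -0.2835]
 [-0.5809 -0.3335 -0.7425  1.5408]
 [ 0.      0.      0.      1.    ]]
lunchbox [([332.7, 227.2, 142.5, 130.6], 0.64)]
lid_grip [([340.0, 232.7, 129.1, 102.5], 0.87)]
latch_grip [([392.9, 229.6, 18.2, 17.0], 0.68)]
dial_grip [([411.3, 274.9, 22.7, 29.4], 0.89), ([310.6, 203.6, 12.3, 19.3], 0.62)]
dial_nose [([408.6, 272.1, 24.5, 32.2], 0.66)]
dial_mark [([340.9, 231.7, 128.8, 103.6], 0.76), ([410.3, 274.3, 21.9, 29.7], 0.44)]
pot1 [([311.1, 202.1, 12.9, 21.5], 0.88), ([328.0, 175.1, 23.1, 23.2], 0.82), ([231.7, 198.5, 23.7, 19.2], 0.78), ([353.4, 202.5, 20.8, 21.3], 0.74), ([250.4, 171.2, 20.1, 15.6], 0.69), ([280.9, 153.8, 20.4, 17.1], 0.52)]
jar [([176.1, 226.9, 63.2, 74.0], 0.56)]
strainer [([289.4, 317.2, 86.9, 83.5], 0.4)]
spoon [([289.9, 319.6, 86.3, 83.0], 0.91)]
top [[479.5179   0.     323.27  ]
 [  0.     479.5179 240.0979]
 [  0.       0.       1.    ]] [[-0.0185 -0.9998 -0.0121 -0.0557]
 [-0.9956  0.0195
[... 215 characters left out ...]
3, 20.6], 0.6)]
dial_grip [([225.4, 206.9, 23.0, 23.7], 0.71)]
dial_nose [([227.0, 207.4, 22.6, 21.6], 0.95), ([197.2, 176.6, 122.8, 109.9], 0.56)]
dial_mark [([201.7, 184.9, 113.3, 77.6], 0.81)]
pot1 [([334.9, 295.2, 22.5, 25.2], 0.89), ([376.1, 270.1, 23.4, 25.0], 0.86), ([374.2, 311.4, 23.9, 25.8], 0.83), ([451.1, 232.7, 15.1, 27.1], 0.82), ([197.3, 178.1, 122.8, 109.4], 0.66), ([457.7, 281.6, 21.3, 24.2], 0.64), ([442.9, 326.0, 25.6, 20.1], 0.64)]
jar [([392.0, 112.1, 59.5, 64.4], 0.59), ([263.3, 100.2, 34.3, 89.5], 0.15)]
strainer [([339.3, 84.8, 36.8, 81.7], 0.58), ([229.0, 208.6, 19.7, 23.4], 0.33)]
spoon [([261.6, 101.7, 35.5, 91.4], 0.6)]
1.1 [ 0.      0.9807  0.1956 -0.    ] 0.0187
```

```bash
python3 - <<'E'
import cv2
t=cv2.imread("pics/top0.png");s=cv2.imread("pics/scene0.png")
cv2.imwrite("pics/top0c.png",cv2.resize(t[80:370,170:500],(800,600*290*800//(330*600)) if 0 else None,fx=2.05,fy=2.05,interpolation=cv2.INTER_CUBIC) if 0 else cv2.resize(t[80:365,180:500],None,fx=2.1,fy=2.1,interpolation=cv2.INTER_CUBIC))
cv2.imwrite("pics/scene0c.png",cv2.resize(s[130:410,160:490],None,fx=2.1,fy=2.1,interpolation=cv2.INTER_CUBIC))
E
```

```text
(no output)
```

View pics/top0c.png

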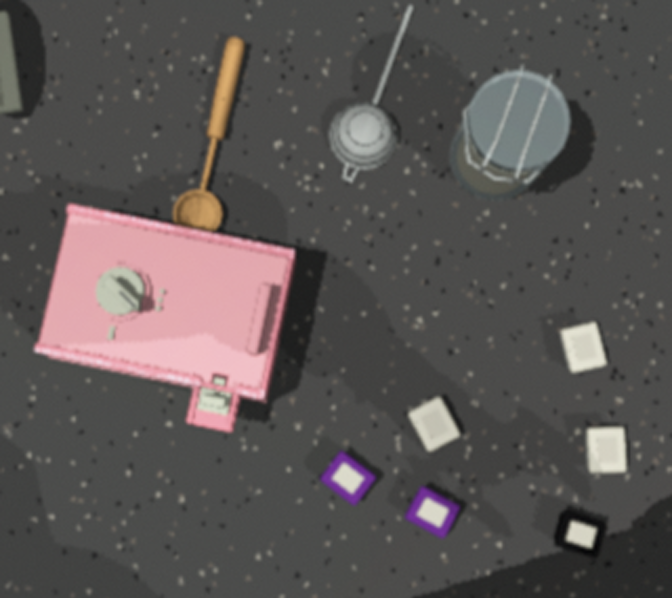

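View pics/scene0c.png

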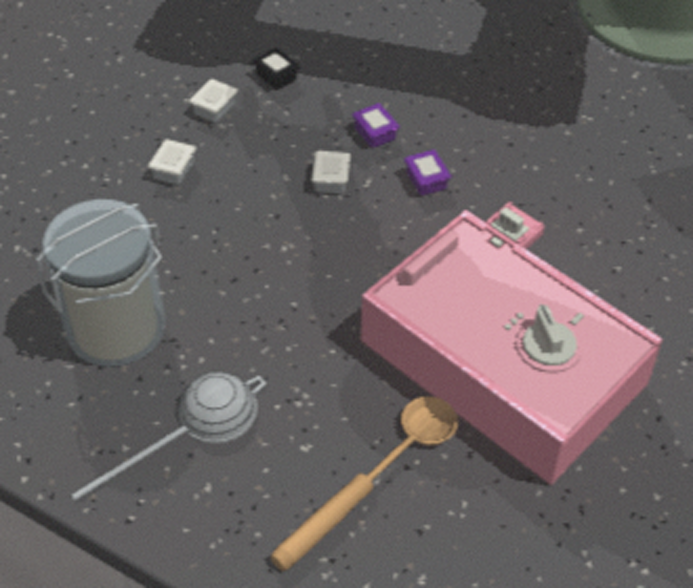

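Top crop, in full-picture pixels: the pale pots are at about (386,282), (458,245) and (469,294). Things that could be taken for a pot are the purple ones at (346,308) and (386,324), and the black one at (456,334). The choice is the three all-pale pots. The container is closed, the lock slide is home at about (282,267), and the dial is about halfway round, near (237,218).

```bash
cat > h.py <<'E'
from cell import bot
import cv2,numpy as np
from scipy.optimize import least_squares,minimize
np.set_printoptions(precision=4,suppress=True)
K={c:(lambda k:(np.array(k["mtx"]),np.array(k["extrinsics"])))(bot.calibration(c)) for c in("scene","top")}
def proj(c,P):
    M,E=K[c]; q=np.atleast_2d(P)@E[:3,:3].T+E[:3,3]; q=q@M.T; return q[:,:2]/q[:,2:]
def place(p,L):  # p=x,y,z,yaw ; local pts
    c,s=np.cos(p[3]),np.sin(p[3]); return np.atleast_2d(L)@np.array([[c,-s,0],[s,c,0],[0,0,1]]).T+np.array(p[:3])
def tri(pt,ps):
    P=[K[c][0]@K[c][1][:3] for c in("top","scene")]
    X=cv2.triangulatePoints(P[0],P[1],np.float64(pt).reshape(2,1),np.float64(ps).reshape(2,1)).ravel(); return X[:3]/X[3]
def snap():
    return {c:bot.camera(c) for c in K}
def palemask(im,thr=135):
    h=cv2.cvtColor(im,cv2.COLOR_RGB2HSV); return ((h[...,1]<50)&(h[...,2]>thr)).astype(np.uint8)
BOX=np.array([[a*.023,b*.019,z] for a in(-1,1) for b in(-1,1) for z in(0,.024)])
def fitpot(ims,guess,freez=True):
    "IoU fit of the pot's box to pale silhouettes in both views"
    T={}
    for c in K:
        n,l,st,ce=cv2.connectedComponentsWithStats(palemask(ims[c]))
        g=proj(c,[guess[0],guess[1],.012])[0]
        ok=[i for i in range(1,n) if 80<st[i,4]<1500]
        if not ok: return None
        i=min(ok,key=lambda i:np.hypot(*(ce[i]-g)))
        x,y=np.int32(ce[i])-30; x=max(x,0);y=max(y,0)
        m=cv2.resize((l==i)[y:y+60,x:x+60].astype(np.uint8),None,fx=6,fy=6,interpolation=cv2.INTER_NEAREST)
        T[c]=(x,y,m)
    def cost(p):
        e=0
        for c,(x,y,m) in T.items():
            u=(proj(c,place((p[0],p[1],p[3]*.1,p[2]*.1),BOX))-[x,y]+.5)*6
            r=np.zeros_like(m); cv2.fillConvexPoly(r,cv2.convexHull(np.int32(np.round(u*16))),1,shift=4)
            e+=1-(r&m).sum()/max((r|m).sum(),1)
        return e+(0 if freez else 1e3*p[3]**2)
    best=None
    for y0 in np.arange(0,np.pi,np.pi/6):
        s=np.array([guess[0],guess[1],y0*10,0.])
        sx=np.vstack([s,s+[.01,0,0,0],s+[0,.01,0,0],s+[0,0,4,0],s+[0,0,0,.03]])
        r=minimize(cost,s,method="Nelder-Mead",options=dict(initial_simplex=sx,xatol=1e-4,fatol=1e-4,maxiter=250))
        if best is None or r.fun<best.fun: best=r
    p=best.x; return np.array([p[0],p[1],p[3]*.1,p[2]*.1]),best.fun
E
cat > a.py <<'E'
from h import *
t=cv2.imread("pics/top0.png")[:,:,::-1].copy();s=cv2.imread("pics/scene0.png")[:,:,::-1].copy()
ims=dict(top=t,scene=s)
zt=lambda a:(np.array(a)+.5)/2.1-.5+[180,80]
zs=lambda a:(np.array(a)+.5)/2.1-.5+[160,130]
pt=zt([(38,350),(70,207),(295,249),(264,398)]); ps=zs([(659,342),(553,440),(362,297),(463,214)])
print([tri(a,b) for a,b in zip(pt,ps)])
C=np.array([(-.075,.115,.0735),(.075,.115,.0735),(.075,-.115,.0735),(-.075,-.115,.0735)])
f=lambda p:np.r_[(proj("top",place(p,C))-pt).ravel(),(proj("scene",place(p,C))-ps).ravel()]
r=least_squares(f,[.57,.08,0,-.19],loss="soft_l1"); print("box",r.x,r.fun.round(1))
for g,q in(((386,282),(318,212)),((458,245),(243,207)),((469,294),(262,178))):
    X=tri(g,q); print("tri",X,fitpot(ims,X),fitpot(ims,X,False))
E
python3 a.py
```

```text
[array([0.5558, 0.1934, 0.0711]), array([0.6998, 0.157 , 0.0736]), array([ 0.6506, -0.0616,  0.0741]), array([ 0.5048, -0.0298,  0.0702])]
box [ 0.6027  0.0651 -0.0021 -0.2241] [-0.5  0.4  0.5 -1.4  0.7  0.5  0.5  0.2  0.2 -0.2  3.   2.2 -1.1  0.3
  0.2 -0.7]
tri [ 0.4752 -0.1996  0.0148] (array([ 0.4766, -0.1999,  0.0028,  0.4737]), np.float64(0.4691451859925575)) (array([ 0.476 , -0.2004,  0.0001,  0.4681]), np.float64(0.49100083501134123))
tri [ 0.5511 -0.3558  0.016 ] (array([ 0.5523, -0.3557,  0.0033,  0.2331]), np.float64(0.5735347404095505)) (array([ 0.5523, -0.3579,  0.0001,  0.2226]), np.float64(0.6006974288815474))
tri [ 0.4453 -0.3761  0.014 ] (array([ 0.448 , -0.3755,  0.0037,  3.1329]), np.float64(0.6136122615765837)) (array([ 0.4467, -0.3774,  0.    ,  0.071 ]), np.float64(0.6328164191783875))
```

```bash
cat > b.py <<'E'
from h import *
B=[.6027,.0651,-.0,-.2241]
P=[[.4766,-.1999,.0,.4737],[.5523,-.3557,0,.2331],[.448,-.3755,0,3.1329]]
def draw(im,c,L,p,z,off,col):
    u=(proj(c,place(p,L))-off+.5)*z
    for i in range(len(u)): cv2.line(im,*[tuple(int(v) for v in w) for w in(u[i],u[(i+1)%len(u)])],col,1)
rect=lambda x0,x1,y0,y1,z:[(x0,y0,z),(x1,y0,z),(x1,y1,z),(x0,y1,z)]
out=[]
for c,o,w,h in(("top",(190,170),136,125),("scene",(325,220),155,142)):
    z=400/w; im=cv2.imread(f"pics/{c}0.png")[o[1]:o[1]+h,o[0]:o[0]+w]; im=cv2.resize(im,None,fx=z,fy=z,interpolation=cv2.INTER_CUBIC)
    for L in(rect(-.075,.075,-.115,.115,.0735),rect(-.035,.035,-.102,-.09,.09),rect(-.09,-.08,-.081,-.057,.0915)): draw(im,c,L,B,z,o,(0,255,0))
    a=np.linspace(0,6.2,24); draw(im,c,np.c_[.024*np.cos(a),.045+.024*np.sin(a),.078+0*a],B,z,o,(0,255,0)); out.append(im[:360])
row1=np.hstack([cv2.copyMakeBorder(i,0,365-len(i),0,0,0) for i in out]); out=[]
for p in P:
  for c in K:
    o=np.int32(proj(c,[p[0],p[1],.012])[0])-16; im=cv2.imread(f"pics/{c}0.png"); m=palemask(im[:,:,::-1])
    im=im[o[1]:o[1]+32,o[0]:o[0]+32]; z=133/32; im=cv2.resize(im,(133,133),interpolation=cv2.INTER_CUBIC)
    cs,_=cv2.findContours(cv2.resize(m[o[1]:o[1]+32,o[0]:o[0]+32],(133,133),interpolation=0),0,1); cv2.drawContours(im,cs,-1,(0,0,255),1)
    for zz in(0,.024): draw(im,c,rect(-.023,.023,-.019,.019,zz),p,z,o,(0,255,0))
    out.append(im)
cv2.imwrite("pics/ov1.png",np.vstack([row1,np.pad(np.hstack(out),((0,0),(0,2),(0,0)))]))
E
python3 b.py
```

```text
(no output)
```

View pics/ov1.png

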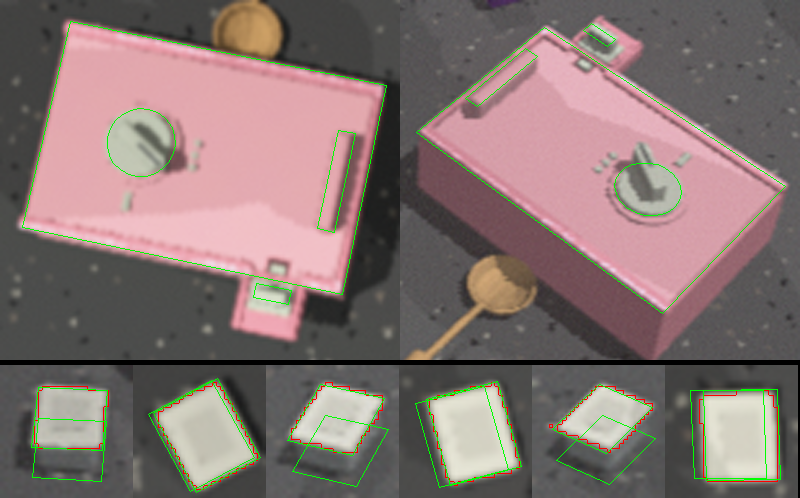

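The overlay shows that the container fit lies on its edges, ridge and nub in both views. The pale masks turn out to be only the pots' lid faces, because the steel sides are dark, so I'll fit the top face. The three chosen pots have steel sides, which is right.

```bash
sed -i 's/for z in(0,.024)\])/for z in(.024,)])/' h.py; cat >> h.py <<'E'
BX=np.array([.6027,.0651,0,-.2241])
def w(x,y,z): return place(BX,[x,y,z])[0]
def quat(a):  # tool down, closing line (tool y) at world angle a
    from scipy.spatial.transform import Rotation as R
    y=np.array([np.cos(a),np.sin(a),0]);z=np.array([0,0,-1.]);x=np.cross(y,z)
    q=R.from_matrix(np.c_[x,y,z]).as_quat(); return q[[3,0,1,2]]
def best(pos,a):
    "closing angle variant (a or a+pi) with the smaller wrist-joint travel from centre"
    c=[]
    for k in(0,np.pi):
        j=bot.solve_ik(list(pos),list(quat(a+k)))
        if j is not None: c.append((abs(j[5]),a+k,j))
    return min(c,key=lambda v:v[0])[1:]
E
python3 - <<'E'
from h import *
ims={c:cv2.imread(f"pics/{c}0.png")[:,:,::-1].copy() for c in K}
for g,q in(((386,282),(318,212)),((458,245),(243,207)),((469,294),(262,178))):
    X=tri(g,q); print(fitpot(ims,X),fitpot(ims,X,False))
print("pot grasp ik",[best([x,y,.003],0)[1] for x,y in((.476,-.2),(.55,-.356),(.447,-.375))])
a=BX[3]
for n,p,b in(("latch",w(-.085,-.069,.079),a),("ridge",w(0,-.096,.077),a+np.pi/2),("ridgeopen",w(0,.069,.077),a+np.pi/2),("dial",w(0,.045,.083),a+np.pi/2)): print(n,p,best(p,b))
# dial angle: nose projections
for th in(0,.4,.6,.8,1,1.2):
    N=w(-.03*np.cos(th),.045-.03*np.sin(th),.096)
    print(th,(proj("top",N)[0]-[190,170])*400/136,(proj("scene",N)[0]-[325,220])*400/155)
E
```

```text
(array([ 0.4766, -0.1995,  0.0017,  0.4595]), np.float64(0.12509624262302332)) (array([ 0.4761, -0.1999,  0.0001,  0.4692]), np.float64(0.14028435110665857))
(array([ 0.5522, -0.3545,  0.002 ,  3.3523]), np.float64(0.1212892294738186)) (array([ 0.5516, -0.3554,  0.0001,  3.3478]), np.float64(0.14540634818189038))
(array([ 0.448 , -0.3733,  0.0029,  3.1275]), np.float64(0.13037444810297094)) (array([ 0.4466, -0.3743,  0.0001,  0.0105]), np.float64(0.1766933029630003))
pot grasp ik [array([-0.5408,  0.5383, -0.5468,  0.4857,  0.    ,  1.03  ]), array([-0.687 ,  0.7297, -0.1468,  0.6943,  0.    ,  0.8838]), array([-0.8245,  0.6275, -0.3616,  0.5818,  0.    ,  0.7463])]
latch [0.5045 0.0167 0.079 ] (np.float64(2.917492653589793), array([-0.1132,  0.4054, -0.5147,  0.6506,  0.    , -1.4599]))
ridge [ 0.5814 -0.0285  0.077 ] (np.float64(1.3466963267948966), array([-0.1758,  0.5271, -0.3083,  0.7354,  0.    ,  0.0483]))
ridgeopen [0.618  0.1324 0.077 ] (np.float64(1.3466963267948966), array([ 0.0943,  0.6065, -0.1618,  0.8024,  0.    ,  0.3184]))
dial [0.6127 0.109  0.083 ] (np.float64(1.3466963267948966), array([ 0.0575,  0.5842, -0.1855,  0.8011,  0.    ,  0.2816]))
0 [125.4486 179.8863] [274.9134 148.8058]
0.4 [142.7478 179.9601] [260.0482 141.9657]
0.6 [151.1091 177.4356] [251.9029 140.2937]
0.8 [158.826  173.3165] [243.6899 139.8815]
1 [165.589  167.7692] [235.7188 140.744 ]
1.2 [171.1275 161.0176] [228.2911 142.8508]
```

```bash
python3 - <<'E'
import cv2,numpy as np
t=cv2.imread("pics/top0.png")[195:240,215:265];s=cv2.imread("pics/scene0.png")[263:313,390:450]
cv2.imwrite("pics/dial0.png",np.hstack([cv2.resize(t,(390,390),interpolation=2),cv2.resize(s,(400,390),interpolation=2)]))
E
```

```text
(no output)
```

View pics/dial0.png

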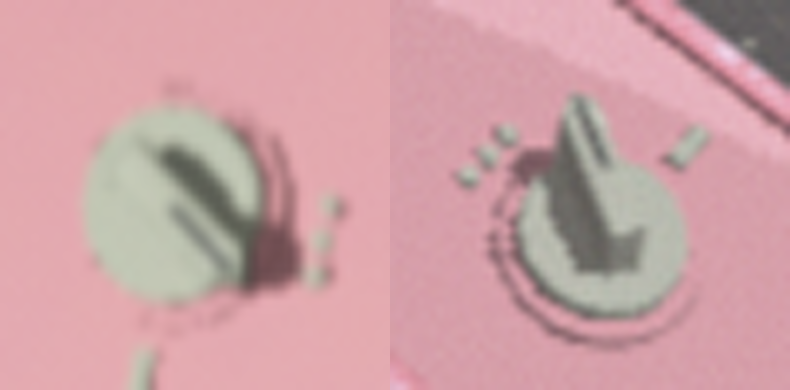

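The dial crop shows the nose at about (246,228) in the top view and (419,275) in the scene view, so the dial angle is about 0.9 rad, between the two marks. Next I'll pull the lock slide out and open the lid.

```bash
cat > c.py <<'E'
from h import *
a0=BX[3]; ax=np.array([np.cos(a0),np.sin(a0),0]); ay=np.array([-ax[1],ax[0],0])
bot.set_gripper(.4,30)
g=w(-.085,-.069,.0795); up=g+[0,0,.08]
a,_=best(g,a0); bot.move_pose(list(up),list(quat(a)))
print("hit",bot.move_linear(list(g),.08,until_force=10))
bot.set_gripper(0.,30); print("w",bot.read_gripper_width()*85,bot.read_finger_force())
print(bot.move_linear(list(g-.018*ax),.03,until_force=15),"moved",(bot.read_position()-g)@ax,bot.read_ft_force())
bot.set_gripper(.4); p=np.array(bot.read_position()); bot.move_linear(list(p+[0,0,.06]),.15)
g=w(0,-.096,.078); a,_=best(g,a0+np.pi/2)
bot.move_pose(list(g+[0,0,.06]),list(quat(a))); print("hit",bot.move_linear(list(g),.08,until_force=10))
bot.set_gripper(0.,40); print("w",bot.read_gripper_width()*85)
print(bot.move_linear(list(g+.170*ay),.08,until_force=15),"moved",(bot.read_position()-g)@ay,bot.read_ft_force())
bot.set_gripper(.4); p=np.array(bot.read_position()); bot.move_linear(list(p+[0,0,.08]),.15)
bot.goto_joints([-1.311,.326,-.193,1.052,0,1.437])
for c,i in snap().items(): cv2.imwrite(f"pics/{c}1.png",i[:,:,::-1])
print(bot.read_clock())
E
python3 c.py; python3 - <<'E'
import cv2,numpy as np
t=cv2.imread("pics/top1.png")[165:345,160:500];s=cv2.imread("pics/scene1.png")[130:380,200:500]
cv2.imwrite("pics/v1.png",np.vstack([cv2.resize(t,(560,296),interpolation=2),cv2.resize(s,(360,300),interpolation=2) if 0 else np.pad(cv2.resize(s,(360,300),interpolation=2),((0,0),(0,200),(0,0)))]))
E
```

```text
hit False
w 9.342091204289952 31.783357858657837
True moved -0.015177541219270797 [ 0.7819 -0.8253  1.4843]
hit False
w 10.494554004843529
True moved 0.1663595062088084 [-0.7175 -1.0547  4.0731]
15.5583
```

View pics/v1.png

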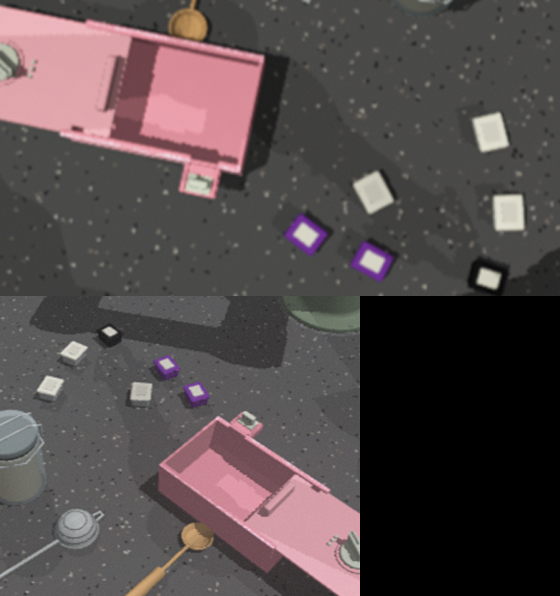

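The lid is fully open and the lock slide is out, and the pots have not moved. Now the pots.

```bash
cat > d.py <<'E'
from h import *
HOME=[-1.311,.326,-.193,1.052,0,1.437]; a0=BX[3]
G=[(.4766,-.1995),(.552,-.355),(.447,-.374)]; D=[(-.033,-.063),(.033,-.063),(0,.004)]
for k,(g,d) in enumerate(zip(G,D)):
    ims=snap(); r=fitpot(ims,[*g,.012],False)
    print(k,r)
    if r[1]>.3 or np.hypot(*(r[0][:2]-g))>.06: print("check"); cv2.imwrite("pics/chk.png",ims["top"][:,:,::-1]); break
    p,yaw=r[0][:2],r[0][3]
    bot.set_gripper(.72,30); z=.003
    a,_=best([*p,z],yaw+np.pi/2); bot.move_pose([*p,.11],list(quat(a)))
    h=bot.move_linear([*p,z],.1,until_force=10)
    bot.set_gripper(0.,30); wd=bot.read_gripper_width()*85; zz=bot.read_position()[2]; print(" hit",h,"w",wd,"z",zz)
    if wd<30: break
    bot.move_linear([*p,.16],.15); print(" w",bot.read_gripper_width()*85)
    q=w(*d,0); a,_=best([q[0],q[1],.1],a0+np.pi/2)
    bot.move_pose([q[0],q[1],.16],list(quat(a)))
    h=bot.move_linear([q[0],q[1],zz+.0065],.08,until_force=6); print(" down",h,bot.read_position()[2]-zz,"w",bot.read_gripper_width()*85)
    bot.set_gripper(.60); c=np.array(bot.read_position()); bot.move_linear([c[0],c[1],.17],.12)
    bot.goto_joints(HOME)
for c,i in snap().items(): cv2.imwrite(f"pics/{c}2.png",i[:,:,::-1])
print(bot.read_clock())
E
python3 d.py; python3 - <<'E'
import cv2,numpy as np
t=cv2.imread("pics/top2.png")[165:345,160:500];s=cv2.imread("pics/scene2.png")[130:380,200:500]
cv2.imwrite("pics/v2.png",np.vstack([cv2.resize(t,(560,296),interpolation=2),np.pad(cv2.resize(s,(360,300),interpolation=2),((0,0),(0,200),(0,0)))]))
E
```

```text
0 (array([ 0.4761, -0.1999,  0.0001,  0.4632]), np.float64(0.1415344184231746))
 hit False w 37.266244179540266 z 0.0037483748797777217
 w 37.01683111020978
 down True 0.022761661342728647 w 36.903810045021665
1 (array([ 0.54  , -0.4009,  0.0002,  3.3092]), np.float64(0.1523215056819711))
 hit False w 36.939580443395506 z 0.003974925308364331
 w 37.206450408849435
 down True 0.022574154881157958 w 36.96712978982272
2 (array([ 0.4465, -0.3744,  0.0001,  3.1695]), np.float64(0.1694684247864152))
 hit False w 37.06995010442128 z 0.0038077151757729202
 w 37.589504674699256
 down True 0.008055539529470149 w 37.074751513290416
52.3
```

View pics/v2.png

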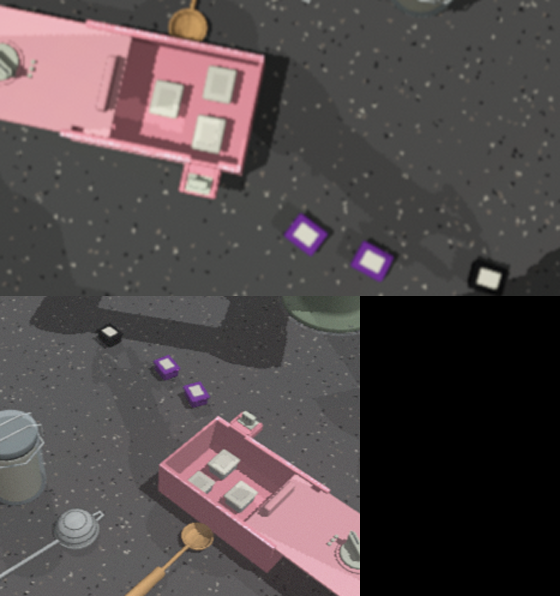

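```bash
python3 - <<'E'
from h import *
ims={c:cv2.imread(f"pics/{c}2.png")[:,:,::-1].copy() for c in K}
for d in[(-.033,-.063),(.033,-.063),(0,.004)]:
    r=fitpot(ims,w(*d,.02)); p=r[0]; c,s=np.cos(BX[3]),np.sin(BX[3]); e=p[:2]-BX[:2]
    print(r, "local",c*e[0]+s*e[1],-s*e[0]+c*e[1],np.degrees(p[3]-BX[3])%180)
out=[cv2.resize(cv2.imread(f"pics/{c}2.png")[y:y+75,x:x+95],(760//2,300),interpolation=2) for c,x,y in(("top",232,185),("scene",335,232))]
cv2.imwrite("pics/v3.png",np.hstack(out))
E
```

```text
(array([ 0.5564,  0.0134,  0.0095, -0.2174]), np.float64(0.11244048844574417)) local -0.033602988470792926 -0.0607042969323479 0.38366417530376173
(array([ 0.6212, -0.0015,  0.01  ,  2.9192]), np.float64(0.4615733536223591)) local 0.03284065922266121 -0.06081003500647978 0.09972294902829049
(array([0.6035, 0.0681, 0.0095, 2.9205]), np.float64(0.13846414352284686)) local 0.0001475028746759482 0.003099305745937571 0.174680581653206
```

View pics/v3.png

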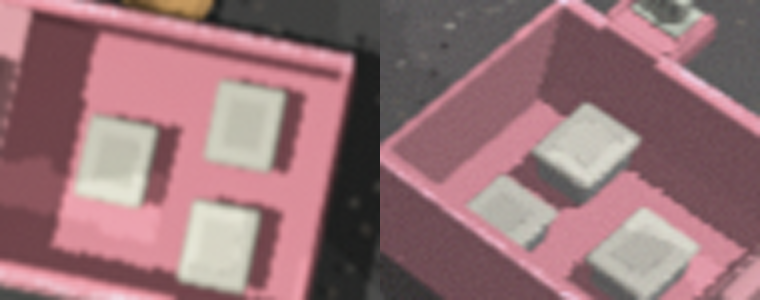

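All three pots stand flat on the floor (fitted undersides about 9.5 mm, minus a bias of about 2 mm) and are well apart. Now to close the lid, push the lock slide home and turn the dial.

```bash
cat > e.py <<'E'
from h import *
a0=BX[3]; ax=np.array([np.cos(a0),np.sin(a0),0]); ay=np.array([-ax[1],ax[0],0])
print([(d["bbox"],round(d["confidence"],2)) for d in bot.search_frame("top","pot1")])
bot.set_gripper(.4,40)
def lift():
    bot.set_gripper(.4); p=np.array(bot.read_position()); bot.move_linear(list(p+[0,0,.07]),.15)
g=w(0,.069,.078); a,_=best(g,a0+np.pi/2)
bot.move_pose(list(g+[0,0,.07]),list(quat(a))); print("hit",bot.move_linear(list(g),.08,until_force=10))
bot.set_gripper(0.,40); print("w",bot.read_gripper_width()*85); s=np.array(bot.read_position())
print(bot.move_linear(list(g-.172*ay),.08,until_force=15),"moved",(bot.read_position()-s)@ay,"at",(bot.read_position()-BX[:3])@ay)
lift()
g=w(-.099,-.069,.0795); a,_=best(g,a0)
bot.move_pose(list(g+[0,0,.07]),list(quat(a))); print("hit",bot.move_linear(list(g),.08,until_force=10))
bot.set_gripper(0.,30); print("w",bot.read_gripper_width()*85); s=np.array(bot.read_position())
print(bot.move_linear(list(g+.018*ax),.03,until_force=15),"moved",(bot.read_position()-s)@ax)
lift()
g=w(0,.045,.0815); th=.9; a,_=best(g,a0+np.pi/2)
bot.move_pose(list(g+[0,0,.07]),list(quat(a+th))); print("hit",bot.move_linear(list(g),.08,until_force=10))
bot.set_gripper(0.,30); print("w",bot.read_gripper_width()*85)
for f in(.6,.3,0): bot.move_linear(list(g),.05,rotation=list(quat(a+f))); print(bot.read_moment(),bot.read_ft_force())
lift()
bot.goto_joints([-1.311,.326,-.193,1.052,0,1.437])
for c,i in snap().items(): cv2.imwrite(f"pics/{c}3.png",i[:,:,::-1])
print(bot.read_clock())
E
python3 e.py; sed -e 's/0.png/3.png/g;s/ov1/ov3/;s/^for p in P/for p in P[:3]/' b.py > b3.py; python3 b3.py
```

```text
[([251.0, 212.3, 20.2, 24.9], 0.89), ([443.9, 326.2, 24.5, 20.8], 0.86), ([374.3, 311.0, 26.4, 24.1], 0.82), ([281.9, 204.0, 20.2, 23.6], 0.74), ([280.2, 236.9, 16.7, 20.5], 0.73), ([333.9, 297.0, 22.7, 21.0], 0.56), ([149.6, 192.1, 23.8, 21.5], 0.54)]
hit False
w 10.904707756733497
True moved -0.1638708247343517 at -0.0946113370597058
hit False
w 9.088174479976686
True moved 0.012487629859971277
hit False
w 10.853009232271718
[ 1.0579  0.4376 -0.087 ] [-2.3559  5.506   4.2082]
[ 1.0677  0.4757 -0.0601] [-2.3786  5.5106  3.6341]
[ 1.0365  0.5467 -0.0893] [-2.138   5.5749  4.5793]
70.975
```

View pics/ov3.png

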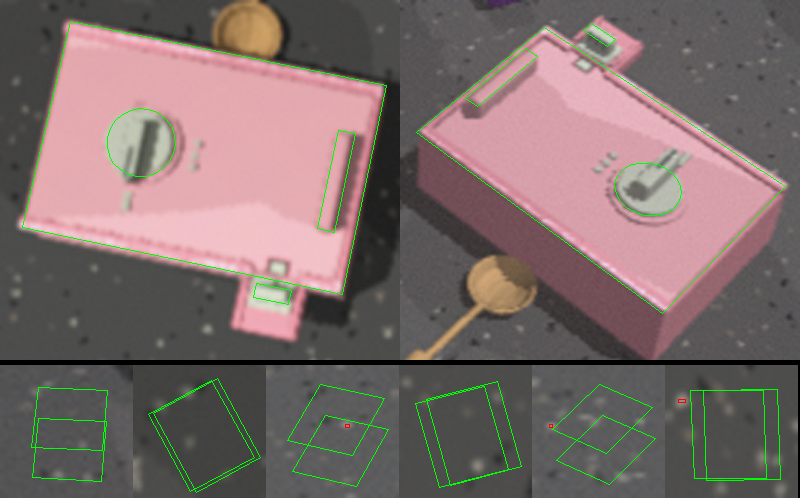

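The lid is home (165 mm of travel) and the dial nose points at the rib. The lock slide's travel reads slightly short, at about 13.7 mm. I'll push it once more with shut fingers to be sure.

```bash
python3 - <<'E'
from h import *
a0=BX[3]; ax=np.array([np.cos(a0),np.sin(a0),0])
bot.set_gripper(0.,30); g=w(-.118,-.069,.080); a,_=best(g,a0+np.pi/2)
bot.move_pose(list(g+[0,0,.06]),list(quat(a))); print("hit",bot.move_linear(list(g),.08,until_force=10))
for F in(4,15): print(F,bot.move_linear(list(g+.03*ax),.02,until_force=F),(bot.read_position()-BX[:3])@ax,bot.read_ft_force())
bot.move_linear(list(g),.05); bot.move_linear(list(g+[0,0,.08]),.15)
bot.goto_joints([-1.311,.326,-.193,1.052,0,1.437])
out=[]
for c,i in snap().items():
    cv2.imwrite(f"pics/{c}4.png",i[:,:,::-1])
for n in(0,3,4):
    s=cv2.imread(f"pics/scene{n}.png"); t=cv2.imread(f"pics/top{n}.png")
    x,y=388,225; u,v=262,250
    out.append(np.vstack([cv2.resize(s[y:y+35,x:x+40],(260,230),interpolation=2),cv2.resize(t[v:v+40,u:u+40],(260,260),interpolation=2)]))
cv2.imwrite("pics/v4.png",np.hstack(out)); print(bot.read_clock())
E
```

```text
hit False
4 True -0.10261939992418893 [0.0456 0.3927 0.2733]
15 True -0.10263895106343149 [-0.3599 -0.4157 -0.768 ]
79.1167
```

View pics/v4.png

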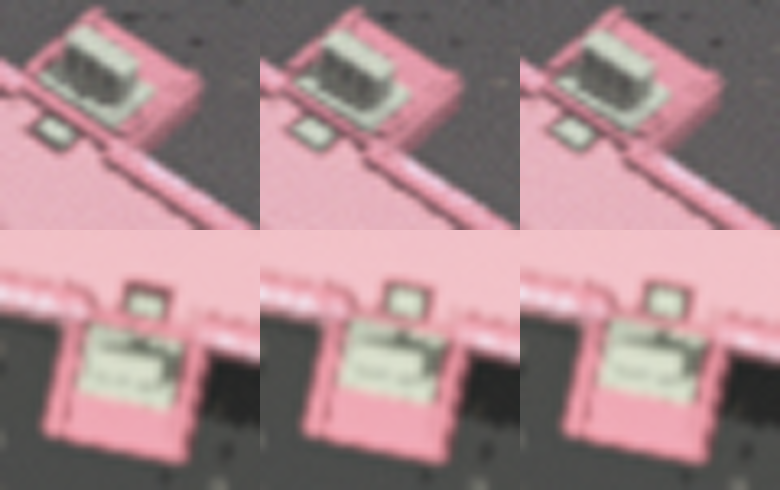

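The slide stops at the same place under 4 N and 15 N. It sits at least as far in as at the start, with the bolt in the lid's notch. Handing in.

```bash
python3 -c "
from cell import bot
print(bot.close_job())"
```

```text
the job is handed in; nothing more can be done
None
```

The job is handed in at about 79 s on the robot's clock: all three steel pots stand upright in the container, the lid is fully home and locked, and the vent dial points at the single-rib mark; the first two pots were released about 15 mm above the floor but landed flat.

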